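# Mount the gauge carrier on its dovetail rail

### The arm

A 7-joint arm with a two-finger parallel gripper is mounted at the origin on the work surface. World frame = base frame: x ahead of the robot, y to its left, z up, the work surface at z = 0. Lengths are in m, angles in rad, forces in N, time in s.
With the tool pointing down it reaches from about 0.35 to 0.9 m from the base axis. Payload 8.1 kg.
Tool frame: the origin (TCP) lies midway between the tips of the shut fingers; the grasp point (between the pads) lies behind it (arm.tcp_to_grasp is the z of the grasp point in the tool frame, in m); z points along the fingers, y is the line along which they close (so a half turn about z gives the same grasp; the last joint's range is limited). The gripper opens to 92 mm and grips with 3 to 60 N. Pads are 19 mm wide; open, the fingers measure 130 mm over their backs; the gripper's body (75 mm by 190 mm) begins 47 mm behind the grasp point.
Start: joints at [-1.236, 0.434, 0.025, 1.573, -0.012, 1.134, -0.075], TCP at [0.265, 0.566, 0.227] pointing down, gripper open.
Joint ranges: [-2.62, 2.62], [-0.44, 2.09], [-1.27, 1.32], [0.08, 2.57], [-1.32, 4.46], [0.12, 2], [-2.74, 2.74]. Speed limits (rad/s): [2.22, 2.22, 3.01, 3.01, 3.14, 3.14, 3.14].

### API

Orientations are given as a rotation vector (axis times angle).
In Python, from cell import readout, vision, arm gives the robot as it stands.
- The arm moves only by the tool carry_out, never from a script. Its argument "increments" is one flat list of numbers, 6 for each row, row after row: the shift along the world's x, y, z in mm, then the turn, a rotation vector about the world's x, y, z in rad. In form: [tx, ty, tz, wx, wy, wz, tx, ty, tz, wx, wy, wz, ...]. A call has 1 to 20 rows; each row shifts and turns the commanded pose from where the row before left it; what a row does not reach is not made up. A row lasts 1/8 s, in which the tool goes at most 62.5 mm and 10.7 degrees, less where a joint would pass 70% of its speed; a pose out of reach is approached as far as the arm can. A call with a gripper value outside its range is refused whole. "grip" is the closure, from 0 (fully open) to 1 (shut), set as the call begins (left out, the last holds). The fingers move at their own pace and stop on an object; "newtons" is the grip in N (left out, the last holds). Time passes only in rows, so rows that do not move let the fingers close. It gives the time, the measured TCP pose, the force, the opening and the grip force at its end, in the units of the state.
- readout.observe(): the state, without advancing time (a new reading comes with each control period).
- vision.get_image(name): name is "side" or "top" or "wrist"; returns the picture (480x640x3 uint8, red, green, blue); there is no depth.
- vision.calibration(name): a dict with "fov_y" (degrees; the focal length in pixels is half the picture's height over the tangent of half this angle, whatever the lens; pixels are square), "cx", "cy" (the principal point, pixels), "k1" (the pictures are not rectified: a ray, as slopes to the right and down, at radius r is drawn at 1 + k1 r^2 times it, then the intrinsics apply), "pose" (4x4, takes a point from camera to world coordinates). Camera axes: x right, y up, looking along -z (the intrinsics and any distortion apply to the point x, -y, -z); pixel columns grow to the right and rows downward; lengths in m; the calibration is good to about 2 mm. A picture is of the moment at which its call begins: read the wrist's pose just before it. calibration takes no time and is no camera call; for the wrist camera it gives the pose at the moment of the call.
- arm.sign_off(): hands the job in; it is judged then, once.
The state is a dict: "clock": time; "joints": joint angles; "dq": joint speeds; "joint_efforts": joint torques, N m; "position": TCP position; "ee_rot": TCP orientation; "force": force on the tool from outside, world axes, zero at the start; "ft_torque": the same for the moment, N m; "width": opening from 0.0 (shut) to 1.0 (fully open); "gripper_force": force on a finger pad.
Only numpy, scipy, OpenCV 4.12 (cv2) and the standard library are available. Lean on these libraries where they do the work, as an engineer would, in place of code of your own. Each camera call takes 0.05 s, during which the arm holds its last target. There are 200 camera calls.

### The job

Slide the gauge carrier onto the dovetail rail from the rail's open end and run it gently up until it sits against the end stop, without ramming it. Then tighten its clamp knob clockwise until the jaw grips the rail firmly, by feel and without overtightening, and let go. Leave the other things on the bench where they are.

Things in the scene. Friction and masses are not known exactly. Their poses are not given: they have to be found in the camera images.
- carrier: Loose aluminium gauge carrier, 0.4-0.65 kg. Origin under its middle at its lowest level (bench height at start). x: direction it is slid on; y: to the knob side; z up. Plate 70 mm in x, y -31 to +42, z 24 to 34 mm. Under it dovetail lips on both sides, down to z 0. The plate's underside (z 24) rides on the rail top: origin then 18 mm above the bench, axes parallel to the rail's.
- block_grip (a point): On the carrier at x = y = 0, z = 56 mm, axes as the carrier's: inside the plain block to hold it by, 30 mm (x) by 28 mm (y), z 34 to 70 mm, standing on the plate's middle.
- nose (a point): Carrier's leading edge: x = 35, y = 0, z = 24 mm in the carrier's frame; axes as the carrier's. Home when it touches the stop's face.
- jaw: The carrier's movable jaw under the plate on the knob side, 46 mm long; origin at carrier y = 30 mm, z = 0 when open. The knob draws it to -y, 5 mm per rad, onto a strip along the rail's neck; first it shifts the carrier up to 2.4 mm sideways, then it bites. Turning also twists the carrier in its play: once it is eased off, part of the clamp force is lost, so tighten two or three times.
- knob (a joint): Clamp screw turn, rad: 0 loose, grows clockwise seen from above, ends at 1.7; starts at 0 to 0.08. Steady drag 0.35 N m, stays where left. It bites at 0.45 to 1.0 (differs each start, unmeasured); from there clamp force grows 150 to 300 N per rad and torque 0.005 N m per N. Firm is over 12 N; aim at 35 N, 0.18 N m over the drag, felt again after easing off. 65 N is overtight.
- knob_grip (a point): Middle of the knob's black bar grip, on its vertical axis: carrier x = 0, y = 62, z = 56 mm. Bar 40 mm long, 12 thick, z 40 to 65 mm, above a 40 x 40 mm ear whose top is at z 34. The point's x axis lies along the bar (along the carrier's x at knob 0). The bar sits on the screw through a rubber bush, 3 N m per rad: it runs ahead of the screw under load.
- rail: Steel dovetail rail bolted down, 180 mm long, base plate 90 mm wide, 10 mm thick. Origin: bench level under its middle. x runs from the open end (-90 mm) to the stop end (+90). Top 42 mm above the bench; 40 mm wide at the top, 26 at the bottom (z 30), flanks 30 degrees from upright. First 12 mm taper 2.4 mm each side, 1.5 mm at the top. Side play of the carrier +-1.2 mm; lift play about 1 mm.
- rail_entry (a point): Middle of the rail's open end at top level: x = -90 mm, y = 0, z = 42 mm in the rail's frame; axes as the rail's.
- stop: Dark steel end stop across the rail's top, at rail x 40 to 75 mm, 14 mm long, 72 wide, 10 high above the rail, rigid. Origin: lower middle of the face that the carrier's nose meets, z 42 mm; axes as the rail's. Pushing it with more than 25 N spoils it.
- tape: Roll of white tape lying flat, 68 mm across, 22 mm high; not part of the job.
- tape_green: Roll of green tape lying flat, 60 mm across, 26 mm high; not part of the job.
- spool: Black wire spool standing upright, 56 mm across, 40 mm high; not part of the job.
- driver: Screwdriver lying on the bench; not part of the job.
- setblock: Steel setting block 50 x 30 x 25 mm; not part of the job.
- wrench: Wrench lying on the bench; not part of the job.
Things that resemble listed ones, but are neither listed nor needed, are in the scene too. There is more than one size of the carrier; the job needs the larger.

How it is judged:
By the outcome, as a careful person would: the job done as asked, in the order asked, and still so for the second after the job is handed in, with the robot touching nothing.
It also fails if it takes over 72 s, if anything falls off the work surface, if the arm or the gripper's body presses on something with over 40 N, if the wrist force passes 120 N, or if a joint passes its speed limit or range.

## Working session

There is one attempt and no reset: what is moved stays moved. The work goes in short steps, Python scripts to look and compute and a tool call to move; the robot and the scene stay as the last step left them, time stands still between calls to the robot, and variables do not carry over. Pictures are saved under pics/ and viewed, at most 10 in all, crops included, and the job is handed in when it is done.

Besides the shell and the picture viewer there is one more tool, called after ">>>" as a command line: name --argument value ..., lists and objects as JSON in quotes. carry_out: Moves the arm, as the interface text tells. Its arguments: {"type":"object","properties":{"increments":{"type":"array","items":{"type":"number"}},"grip":{"type":"number"},"newtons":{"type":"number"}},"required":["increments"]}

```bash
mkdir -p pics; ls; python3 - <<'E'
from cell import readout, vision, arm
import cv2, numpy as np
for n in ("top","side"):
    im=vision.get_image(n); cv2.imwrite(f"pics/{n}0.png",im[:,:,::-1])
    c=vision.calibration(n); print(n,c["fov_y"],c["cx"],c["cy"],c["k1"],np.round(c["pose"],3).tolist())
s=readout.observe(); print(s, arm.tcp_to_grasp)
E
```

```text
pics
top 44.01141043902636 311.6538322023929 242.2686286762964 -0.10973242146719735 [[0.024, 0.984, -0.176, 0.326], [-1.0, 0.023, -0.006, 0.056], [-0.002, 0.176, 0.984, 1.301], [0.0, 0.0, 0.0, 1.0]]
side 54.078645225746236 314.37773035845817 227.7374006849448 -0.1059048434581194 [[0.923, 0.278, -0.265, 0.259], [-0.384, 0.635, -0.671, -0.673], [-0.018, 0.721, 0.693, 0.795], [0.0, 0.0, 0.0, 1.0]]
{'clock': 0.1, 'joints': array([-1.23559997,  0.43513375,  0.02498225,  1.57404211, -0.01158274,
        1.13400697, -0.0751366 ]), 'dq': array([ 0.00077314, -0.00126144,  0.00090322, -0.00178572,  0.00050974,
        0.00165166, -0.00047592]), 'joint_efforts': array([ 3.36213088e-03, -6.69124961e+01,  9.87906530e-01, -3.15141106e+01,
       -6.05852623e-02,  3.74337821e-02,  3.64551533e-05]), 'position': array([0.26482114, 0.56559142, 0.22602179]), 'ee_rot': array([-6.82337906e-01, -3.06642672e+00,  2.25549203e-03]), 'force': array([ 0.56873994, -0.86450952,  0.27982102]), 'ft_torque': array([-0.00491142,  0.04716227,  0.02946282]), 'gripper_force': 0.0, 'width': 1.0015870314437705} -0.0188
```

View pics/top0.png

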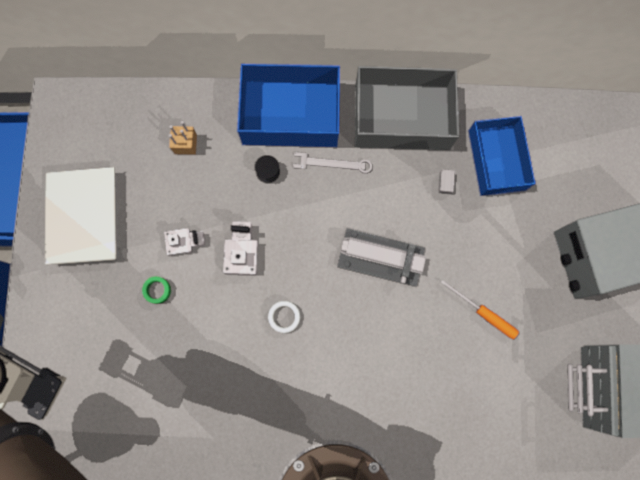

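View pics/side0.png

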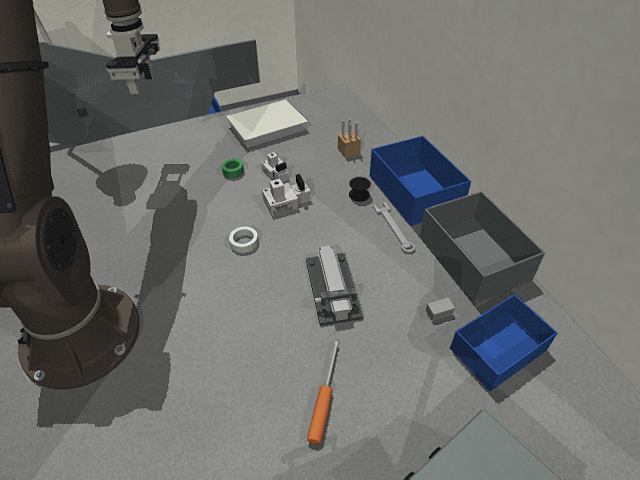

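The larger carrier is at about (240,250) in the top view, with its knob bar at (241,230). The smaller look-alike is at (180,241). The rail is at (382,258), with its open end on the left (343,246) and the stop near (412,264). I choose the one at (240,250) because its plate is larger, and I'll check that in a close crop.

```bash
cat > h.py <<'E'
import numpy as np, cv2
from cell import readout, vision, arm
from scipy.spatial.transform import Rotation as R
def cal(n):
    c=vision.calibration(n); f=240/np.tan(np.radians(c["fov_y"]/2)); return c,f
def ray(c,f,uv):
    d=np.array([(uv[0]-c["cx"])/f,(uv[1]-c["cy"])/f]); s=d.copy()
    for _ in range(20): s=d/(1+c["k1"]*(s@s))
    P=np.array(c["pose"]); return P[:3,3],P[:3,:3]@np.array([s[0],-s[1],-1])
def at_z(c,f,uv,z):
    o,d=ray(c,f,uv); return (o+d*(z-o[2])/d[2])
def proj(c,f,p):
    P=np.array(c["pose"]); q=P[:3,:3].T@(np.asarray(p)-P[:3,3]); s=np.array([q[0],-q[1]])/-q[2]
    s=s*(1+c["k1"]*(s@s)); return s*f+[c["cx"],c["cy"]]
def st():
    s=readout.observe(); r=R.from_rotvec(s["ee_rot"]).as_matrix()
    print(round(s["clock"],2),np.round(s["position"]*1000,1),"x",np.round(r[:,0],3),"y",np.round(r[:,1],3),"z",np.round(r[:,2],3),"F",np.round(s["force"],1),"T",np.round(s["ft_torque"],2),"w",round(s["width"]*92,1),s["gripper_force"])
    return s
E
python3 - <<'E'
from h import *
im=cv2.imread("pics/top0.png")
a=cv2.resize(im[210:290,155:275],None,fx=5,fy=5,interpolation=cv2.INTER_CUBIC)[:300]
a=cv2.resize(im[215:285,155:275],(600,350),interpolation=cv2.INTER_CUBIC)
b=cv2.resize(im[223:293,325:445],(600,350)[:2],interpolation=cv2.INTER_CUBIC)
cv2.imwrite("pics/crop1.png",np.vstack([a[:300],b[:300]]))
c,f=cal("top")
for uv,z in [((240,250),.034),((241,230),.065),((382,258),.042)]: print(at_z(c,f,uv,z))
st()
E
```

```text
[0.5317277  0.21848967 0.034     ]
[0.5697906  0.21432965 0.065     ]
[ 0.52022582 -0.08800949  0.042     ]
0.1 [264.8 565.6 226. ] x [-0.906  0.424 -0.   ] y [ 0.424  0.906 -0.001] z [-0.    -0.001 -1.   ] F [ 0.6 -0.9  0.3] T [-0.    0.05  0.03] w 92.1 0.0
```

View pics/crop1.png

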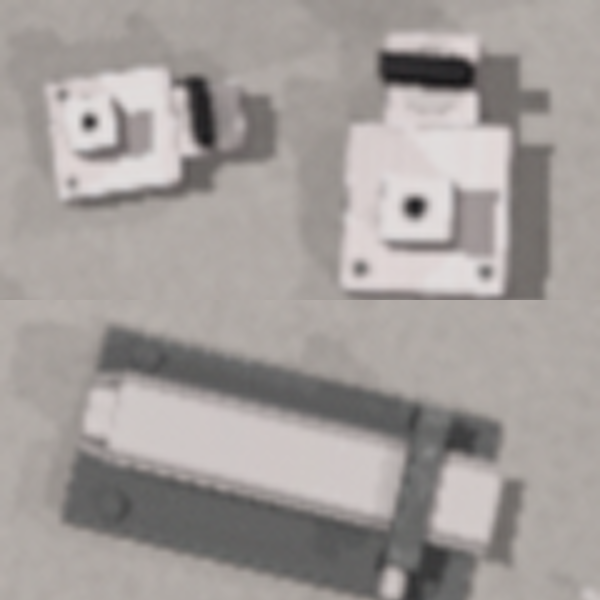

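The crop confirms it: the larger carrier has its block hole at about (238,256) and its bar at (240.4,229). Its x axis points image-right, towards the rail's open end.

```bash
python3 - <<'E'
from h import *
c,f=cal("top")
A=lambda x,y:(155+x/5-.4,215+y/5-.4); B=lambda x,y:(325+x/5-.4,223+(y-300)/5-.4)
p=lambda uv,z:np.round(at_z(c,f,uv,z)*1000,1)
blk=p(A(415,207),.07); bar=p(A(427,70),.065); print(blk,bar,"yaw y",np.degrees(np.arctan2(*(bar-blk)[[1,0]])))
e1=p(A(343,290),.034);e2=p(A(505,296),.034);print("edge",e1,e2,"x az",np.degrees(np.arctan2(*(e2-e1)[[1,0]])))
o=p(B(90,418),.042); g=p(B(415,488),.052)
for q in [((118,370),.042),((108,447),.042),((410,437),.042),((392,522),.042),((500,475),.042),((485,555),.042),((108,325),.01),((65,522),.01),((500,425),.01)]: print(q,p(B(*q[0]),q[1]))
w,_=cal("wrist"); print(np.round(w["pose"],3),w["fov_y"])
E
```

```text
[513.  218.4  70. ] [572.8 216.6  65. ] yaw y -1.7241015555687746
edge [481.6 252.6  34. ] [480.7 182.6  34. ] x az -90.736619434866
((118, 370), 0.042) [565.2 -14.8  42. ]
((108, 447), 0.042) [531.5 -11.   42. ]
((410, 437), 0.042) [ 538.9 -141.1   42. ]
((392, 522), 0.042) [ 501.8 -133.2   42. ]
((500, 475), 0.042) [ 523.2 -180.    42. ]
((485, 555), 0.042) [ 488.4 -173.2   42. ]
((108, 325), 0.01) [591.5 -11.9  10. ]
((65, 522), 0.01) [503.    5.7  10. ]
((500, 425), 0.01) [ 550.6 -186.2   10. ]
[[ 0.424 -0.871 -0.248  0.198]
 [ 0.906  0.408  0.117  0.598]
 [-0.001 -0.274  0.962  0.385]
 [ 0.     0.     0.     1.   ]] 61.850918114944776
```

>>> carry_out --increments '[25, -35, 0, 0, 0, -0.115, 25, -35, 0, 0, 0, -0.115, 25, -35, 0, 0, 0, -0.115, 25, -35, 0, 0, 0, -0.115, 25, -35, 0, 0, 0, -0.115, 25, -35, 0, 0, 0, -0.115, 25, -35, 0, 0, 0, -0.115, 25, -35, 0, 0, 0, -0.115, 25, -35, 0, 0, 0, -0.115, 23, -32, 0, 0, 0, -0.115, 0, 0, 0, 0, 0, 0, 0, 0, 0, 0, 0, 0]' --grip 0.45 --newtons 40

```text
clock: 1.6
position: [0.5125, 0.2195, 0.2264]
ee_rot: [-2.239, -2.203, 0.001]
force: [0.9, 0.3, -0.6]
width: 0.548
gripper_force: 0.0
```

```bash
python3 - <<'E'
from h import *
s=st(); print(np.round(s["joints"],2))
c,f=cal("wrist"); im=vision.get_image("wrist"); cv2.imwrite("pics/w1.png",im[:,:,::-1])
np.save("w1.npy",c,allow_pickle=True)
for q in [(.513,.2185,.07),(.5728,.2166,.065)]: print(proj(c,f,q))
E
```

```text
1.6 [512.5 219.5 226.4] x [0.016 1.    0.   ] y [ 1.    -0.016 -0.001] z [-0.001  0.    -1.   ] F [ 0.9  0.3 -0.6] T [-0.06  0.09 -0.01] w 50.4 0.0
[-0.8   0.33  0.4   1.76 -0.14  1.07 -0.37]
[326.27533116 222.82796421]
[398.90975444 222.57485583]
```

View pics/w1.png

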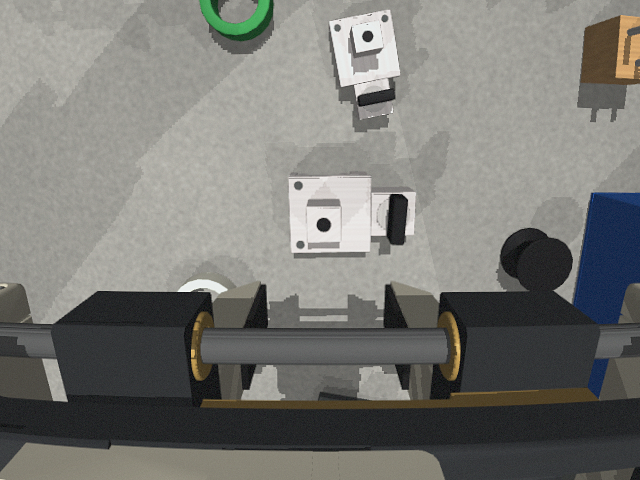

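The wrist view shows the carrier's hole at (323.5,225), the bar at (398,220), and the plate corners at about (290,178), (371,177) and (371,253).

```bash
python3 - <<'E'
from h import *
c=np.load("w1.npy",allow_pickle=True).item(); f=240/np.tan(np.radians(c["fov_y"]/2))
im=cv2.imread("pics/w1.png")
# dark blob centroids
g=im.max(2)
for (x0,x1,y0,y1,z,n) in [(312,336,213,237,.07,"hole"),(384,412,188,250,.065,"bar"),(292,305,180,192,.034,"screw1"),(292,308,238,250,.034,"screw2")]:
    m=g[y0:y1,x0:x1]<(90 if n[0]!='s' else 130); nn,l,s,ce=cv2.connectedComponentsWithStats(m.astype(np.uint8)); k=1+np.argmax(s[1:,4])
    uv=ce[k]+[x0,y0]; print(n,uv,s[k],np.round(at_z(c,f,uv,z)*1000,1))
for uv in [(290,178),(371,177),(371,253),(290,251)]: print(uv,np.round(at_z(c,f,uv,.034)*1000,1))
E
```

```text
hole [323.16551724 224.26206897] [  5   5  14  14 145] [510.5 217.3  70. ]
bar [396.56424581 218.91173184] [  2   6  22  51 895] [570.8 219.7  65. ]
screw1 [297.67307692 185.15384615] [ 2  2  8  8 52] [488.3 244.4  34. ]
screw2 [299.93181818 244.04545455] [ 5  3  7  7 44] [488.6 190.4  34. ]
(290, 178) [481.8 250.8  34. ]
(371, 177) [552.7 250.5  34. ]
(371, 253) [553.7 180.7  34. ]
(290, 251) [479.2 183.9  34. ]
```

>>> carry_out --increments '[-1, -2, -35, 0, 0, 0, 0, 0, -40, 0, 0, 0, 0, 0, -40, 0, 0, 0, 0, 0, -40, 0, 0, 0, 0, 0, -20, 0, 0, 0, 0, 0, -12, 0, 0, 0, 0, 0, 0, 0, 0, 0, 0, 0, 0, 0, 0, 0]'

```text
clock: 2.65
position: [0.5125, 0.2176, 0.0406]
ee_rot: [2.24, 2.203, 0.002]
force: [0.0, 0.3, 1.0]
width: 0.546
gripper_force: 0.0
```

>>> carry_out --increments '[0, 0, 0, 0, 0, 0, 0, 0, 0, 0, 0, 0, 0, 0, 0, 0, 0, 0, 0, 0, 0, 0, 0, 0, 0, 0, 0, 0, 0, 0, 0, 0, 0, 0, 0, 0]' --grip 1.0 --newtons 40

```text
clock: 3.4
position: [0.5118, 0.2172, 0.0401]
ee_rot: [-2.24, -2.202, -0.0]
force: [-2.0, -0.7, 4.8]
width: 0.299
gripper_force: 39.9
```

```bash
python3 - <<'E'
from h import *
st()
E
```

```text
3.4 [511.8 217.2  40.1] x [0.017 1.    0.   ] y [ 1.    -0.017 -0.   ] z [-0.  0. -1.] F [-2.  -0.7  4.8] T [-0.11  0.66  0.1 ] w 27.5 39.908925890922546
```

>>> carry_out --increments '[0, 0, 10, 0, 0, 0, 0, 0, 30, 0, 0, 0, 0, 0, 40, 0, 0, 0, 0, 0, 40, 0, 0, 0, 0, -20, 40, 0, 0, 0, 0, -40, 30, 0, 0, 0, -2, -40, 0, 0, 0, -0.03, -2, -40, 0, 0, 0, -0.03, -2, -40, 0, 0, 0, -0.03, -2, -40, 0, 0, 0, -0.03, -2, -40, 0, 0, 0, -0.03, -2, -40, 0, 0, 0, -0.03, -2, -40, 0, 0, 0, -0.03, -2, -40, 0, 0, 0, -0.022, -2, -30, 0, 0, 0, 0, -2, -7, 0, 0, 0, 0, 0, 0, 0, 0, 0, 0, 0, 0, 0, 0, 0, 0]'

```text
clock: 5.65
position: [0.4921, -0.1985, 0.2296]
ee_rot: [-2.478, -1.93, -0.0]
force: [0.6, 0.3, -5.6]
width: 0.305
gripper_force: 39.9
```

```bash
python3 - <<'E'
from h import *
s=st(); print(np.round(s["joints"],2))
c,f=cal("wrist"); im=vision.get_image("wrist"); cv2.imwrite("pics/w2.png",im[:,:,::-1])
np.save("w2.npy",c,allow_pickle=True)
E
```

```text
5.65 [ 492.1 -198.5  229.6] x [0.245 0.97  0.001] y [ 0.97  -0.245 -0.001] z [-0.     0.001 -1.   ] F [ 0.6  0.3 -5.6] T [-0.05  0.12  0.04] w 28.1 39.88884150981903
[-0.19  0.3   0.62  1.83 -0.2   1.07  0.25]
```

View pics/w2.png

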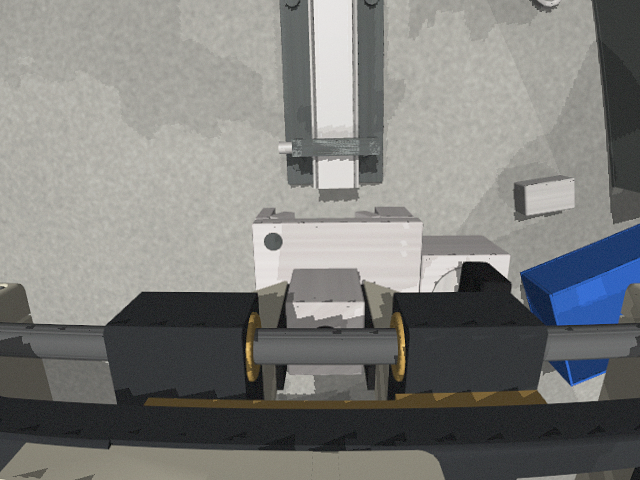

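The rail is seen running up the image, with its top spanning about columns 315-356, the stop bar at row 147 and its far end at row 187. I'll fit its edges.

```bash
python3 - <<'E'
from h import *
c=np.load("w2.npy",allow_pickle=True).item(); f=240/np.tan(np.radians(c["fov_y"]/2))
g=cv2.imread("pics/w2.png").min(2)
for r in [5,60,110,175]: print(r,g[r,304:366].tolist())
for r in [170,175]: pass
print(g[130:205,338].tolist())
E
```

```text
5 [98, 98, 97, 91, 186, 203, 160, 114, 101, 170, 229, 225, 224, 225, 228, 227, 226, 227, 228, 227, 227, 226, 227, 227, 228, 228, 226, 228, 228, 228, 225, 227, 227, 227, 227, 226, 225, 226, 225, 225, 225, 227, 226, 231, 220, 223, 225, 211, 81, 130, 156, 178, 168, 102, 87, 91, 92, 91, 91, 90, 96, 100]
60 [95, 101, 99, 100, 97, 126, 208, 200, 126, 127, 121, 210, 224, 221, 225, 227, 225, 223, 224, 223, 224, 222, 224, 225, 223, 224, 222, 223, 224, 224, 223, 225, 224, 224, 223, 222, 223, 223, 225, 223, 225, 222, 224, 223, 220, 219, 222, 227, 153, 142, 146, 168, 194, 163, 85, 92, 90, 91, 95, 93, 95, 96]
110 [89, 89, 86, 89, 86, 83, 99, 160, 203, 163, 126, 117, 168, 228, 219, 219, 219, 220, 222, 221, 222, 220, 221, 219, 220, 220, 219, 220, 221, 222, 221, 221, 221, 217, 218, 220, 221, 219, 220, 219, 219, 220, 220, 219, 223, 224, 217, 225, 181, 106, 127, 156, 186, 183, 115, 87, 92, 91, 89, 94, 94, 93]
175 [101, 101, 98, 98, 103, 101, 106, 98, 103, 157, 206, 173, 131, 132, 177, 224, 219, 218, 219, 219, 218, 216, 217, 218, 218, 218, 219, 218, 217, 218, 218, 217, 218, 219, 220, 216, 219, 219, 217, 217, 219, 218, 216, 217, 217, 217, 218, 217, 223, 192, 123, 139, 173, 202, 154, 68, 98, 97, 96, 98, 93, 95]
[206, 202, 193, 189, 188, 191, 190, 196, 113, 103, 113, 118, 117, 114, 127, 117, 134, 115, 114, 102, 118, 100, 123, 125, 103, 100, 136, 140, 149, 226, 221, 217, 218, 218, 217, 217, 217, 216, 216, 216, 218, 219, 217, 219, 217, 220, 217, 218, 216, 218, 215, 217, 217, 218, 217, 218, 220, 211, 157, 96, 106, 108, 108, 105, 108, 109, 102, 108, 110, 108, 114, 146, 176, 173, 171]
```

```bash
python3 - <<'E'
from h import *
c=np.load("w2.npy",allow_pickle=True).item(); f=240/np.tan(np.radians(c["fov_y"]/2))
g=cv2.imread("pics/w2.png").min(2).astype(float)
M=[]
for r in list(range(4,132,4))+list(range(164,184,4)):
    row=g[r]; l=330
    while row[l]>175: l-=1
    l+= (175-row[l])/(row[l+1]-row[l]); q=340
    while row[q]>175: q+=1
    q-= (175-row[q])/(row[q-1]-row[q])
    a=at_z(c,f,(l,r),.042);b=at_z(c,f,(q,r),.042); M.append(np.r_[(a+b)[:2]/2,np.linalg.norm((a-b)[:2])])
M=np.array(M)*1000; print(M[::8].round(1))
vx,vy,x0,y0=cv2.fitLine(M[:,:2].astype(np.float32),cv2.DIST_HUBER,0,.1,.1).ravel()
d=np.array([vx,vy]); d*=-np.sign(vy); n=np.array([-d[1],d[0]])
az=np.degrees(np.arctan2(d[1],d[0])); print("az",az,"width",M[:,2].mean())
end=at_z(c,f,(338,187.8),.042)[:2]*1000; sf=at_z(c,f,(338,137.5),.052)[:2]*1000
p0=np.array([x0,y0]); end=p0+d*((end-p0)@d); en=end-180*d; s=(sf-en)@d-90
print("far end",end,"entry",en,"stop x",s,"stop pt",en+d*(s+90))
s_=readout.observe(); r=R.from_rotvec(s_["ee_rot"]).as_matrix(); print("tool -x az",np.degrees(np.arctan2(-r[1,0],-r[0,0])))
# lateral bias in tool y from first look: true-measured=+1.3 along tool y
print("entry with +1.3 bias", en+1.3*r[:2,1], "preentry TCP (70 back)", en+1.3*r[:2,1]-60*d, "d",d)
E
```

```text
[[ 538.8  -34.7   30.3]
 [ 533.4  -58.4   30.2]
 [ 528.   -82.5   29.9]
 [ 522.3 -107.1   29.9]
 [ 510.9 -158.5   30.4]]
az -102.74199 width 30.13731395997744
far end [ 506.26460733 -178.54447613] entry [545.9655961   -2.97730694] stop x 47.07237696675776 stop pt [ 515.73276771 -136.6740229 ]
tool -x az -104.16545233160663
entry with +1.3 bias [547.22606709  -3.29544624] preentry TCP (70 back) [560.45973065  55.22694222] d [-0.22056106 -0.97537315]
```

>>> carry_out --increments '[11, 40, 0, 0, 0, 0.025, 11, 40, 0, 0, 0, 0, 11, 40, 0, 0, 0, 0, 12, 40, 0, 0, 0, 0, 12, 40, 0, 0, 0, 0, 12, 40, 0, 0, 0, 0, 0, 14, -20, 0, 0, 0, 0, 0, -40, 0, 0, 0, 0, 0, -40, 0, 0, 0, 0, 0, -40, 0, 0, 0, 0, 0, -15, 0, 0, 0, 0, 0, 0, 0, 0, 0, 0, 0, 0, 0, 0, 0]'

```text
clock: 7.32
position: [0.5622, 0.0543, 0.0762]
ee_rot: [2.455, 1.959, 0.004]
force: [0.1, 0.2, -5.7]
width: 0.3
gripper_force: 39.9
```

```bash
python3 - <<'E'
from h import *
s=st(); print(np.round(s["joints"],2))
for n in ("side","wrist"):
    im=vision.get_image(n); cv2.imwrite(f"pics/{n}3.png",im[:,:,::-1])
im=cv2.imread("pics/side3.png"); cv2.imwrite("pics/s3c.png",cv2.resize(im[150:340,230:430],(800,600)[:1]*1+(600,) if 0 else (630,600),interpolation=cv2.INTER_CUBIC))
E
```

```text
7.33 [562.2  54.3  76.2] x [0.222 0.975 0.001] y [ 0.975 -0.222  0.002] z [ 0.002  0.001 -1.   ] F [ 0.1  0.2 -5.7] T [-0.06  0.1   0.02] w 27.6 39.91688668727875
[-0.5   0.53  0.44  1.91 -0.32  0.76 -0.11]
```

View pics/s3c.png

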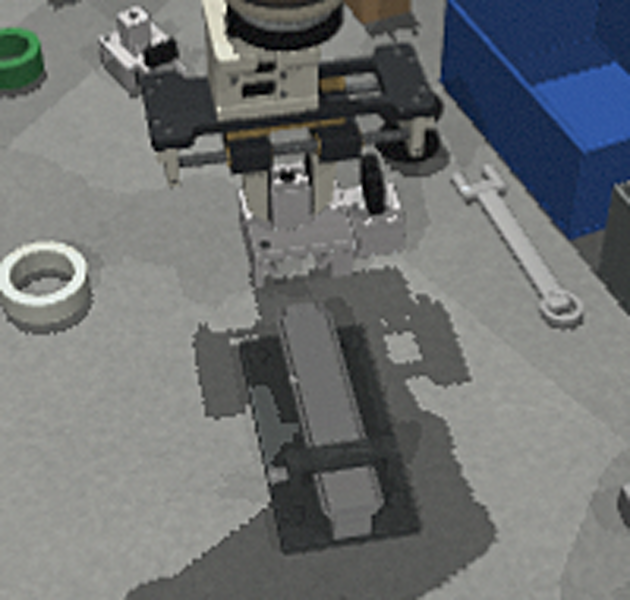

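>>> carry_out --increments '[-1.4, 0, -10, 0, 0, 0, 0, 0, -7.5, 0, 0, 0, 0, 0, 0, 0, 0, 0, 0, 0, 0, 0, 0, 0, 0, 0, 0, 0, 0, 0]'

```text
clock: 8.05
position: [0.5598, 0.054, 0.0574]
ee_rot: [2.456, 1.959, 0.0]
force: [-0.3, 1.1, -6.5]
width: 0.3
gripper_force: 39.9
```

```bash
python3 - <<'E'
from h import *
s=st()
E
```

```text
8.05 [559.8  54.   57.4] x [0.222 0.975 0.   ] y [ 0.975 -0.222  0.   ] z [ 0. -0. -1.] F [-0.3  1.1 -6.5] T [-0.1   0.17 -0.01] w 27.6 39.91707623004913
```

>>> carry_out --increments '[0.6, 0, 1, 0, 0, 0, -0.9, -3.9, 0, 0, 0, 0, -0.9, -3.9, 0, 0, 0, 0, -0.9, -3.9, 0, 0, 0, 0, -0.9, -3.9, 0, 0, 0, 0, -0.9, -3.9, 0, 0, 0, 0, -0.9, -3.9, 0, 0, 0, 0, -0.9, -3.9, 0, 0, 0, 0, 0, 0, 0, 0, 0, 0]'

```text
clock: 9.18
position: [0.5538, 0.0263, 0.0583]
ee_rot: [2.456, 1.958, -0.0]
force: [0.5, 0.7, -6.3]
width: 0.306
gripper_force: 39.9
```

```bash
cat >> h.py <<'E'
def rs(d=np.array([-.2208,-.9753])):
    s=st(); e=np.array([547.7,-3.]); p=s["position"][:2]*1000-e; n=np.array([-d[1],d[0]]); F=s["force"][:2]
    print("along from entry %.1f lateral(knob side +) %.2f  Falong %.1f Flat %.1f"%(p@d,p@n,F@d,F@n)); return s
E
python3 -c "
from h import *
rs()"
```

```text
9.18 [553.8  26.3  58.3] x [ 0.223  0.975 -0.   ] y [ 0.975 -0.223  0.   ] z [-0. -0. -1.] F [ 0.5  0.7 -6.3] T [-0.07  0.09 -0.01] w 28.1 39.91705298423767
along from entry -29.9 lateral(knob side +) -0.53  Falong -0.8 Flat 0.4
```

>>> carry_out --increments '[-0.7, -2.9, 0, 0, 0, 0, -0.7, -2.9, 0, 0, 0, 0, -0.7, -2.9, 0, 0, 0, 0, -0.7, -2.9, 0, 0, 0, 0, 0, 0, 0, 0, 0, 0]'

```text
clock: 9.8
position: [0.551, 0.0148, 0.0583]
ee_rot: [2.456, 1.958, -0.0]
force: [-0.6, -0.1, -5.8]
width: 0.304
gripper_force: 39.9
```

```bash
python3 -c "
from h import *
rs()"
```

```text
9.8 [551.   14.8  58.3] x [ 0.223  0.975 -0.   ] y [ 0.975 -0.223  0.   ] z [-0. -0. -1.] F [-0.6 -0.1 -5.8] T [-0.06  0.18  0.01] w 28.0 39.91712987422943
along from entry -18.1 lateral(knob side +) -0.70  Falong 0.2 Flat -0.6
```

>>> carry_out --increments '[-0.6, -2.9, 0, 0, 0, 0, -0.7, -2.9, 0, 0, 0, 0, -0.7, -2.9, 0, 0, 0, 0, -0.6, -2.9, 0, 0, 0, 0, -0.7, -2.9, 0, 0, 0, 0, -0.6, -2.9, 0, 0, 0, 0, -0.7, -2.9, 0, 0, 0, 0, 0, 0, 0, 0, 0, 0]'

```text
clock: 10.8
position: [0.5464, -0.0054, 0.0583]
ee_rot: [2.456, 1.959, -0.0]
force: [-0.5, 0.7, -5.9]
width: 0.308
gripper_force: 39.9
```

```bash
python3 -c "
from h import *
rs()"
```

```text
10.8 [546.4  -5.4  58.3] x [ 0.223  0.975 -0.   ] y [ 0.975 -0.223  0.   ] z [ 0. -0. -1.] F [-0.5  0.7 -5.9] T [-0.07  0.12 -0.  ] w 28.3 39.9169796705246
along from entry 2.7 lateral(knob side +) -0.68  Falong -0.6 Flat -0.7
```

>>> carry_out --increments '[-0.9, -3.9, 0, 0, 0, 0, -0.9, -3.9, 0, 0, 0, 0, -0.8, -3.9, 0, 0, 0, 0, -0.9, -3.9, 0, 0, 0, 0, -0.9, -3.9, 0, 0, 0, 0, -0.8, -3.9, 0, 0, 0, 0, -0.9, -3.9, 0, 0, 0, 0, -0.9, -3.9, 0, 0, 0, 0, -0.9, -3.9, 0, 0, 0, 0, 0, 0, 0, 0, 0, 0]'

```text
clock: 12.05
position: [0.5385, -0.0407, 0.0583]
ee_rot: [2.456, 1.958, -0.0]
force: [-0.1, -0.1, -6.2]
width: 0.304
gripper_force: 39.9
```

```bash
python3 -c "
from h import *
rs()"
```

```text
12.05 [538.5 -40.7  58.3] x [ 0.223  0.975 -0.   ] y [ 0.975 -0.223  0.   ] z [ 0. -0. -1.] F [-0.1 -0.1 -6.2] T [-0.11  0.13  0.01] w 28.0 39.91714596748352
along from entry 38.8 lateral(knob side +) -0.64  Falong 0.1 Flat -0.0
```

>>> carry_out --increments '[-0.9, -3.9, 0, 0, 0, 0, -0.9, -3.9, 0, 0, 0, 0, -0.8, -3.9, 0, 0, 0, 0, -0.9, -3.9, 0, 0, 0, 0, -0.9, -3.9, 0, 0, 0, 0, -0.8, -3.9, 0, 0, 0, 0, -0.9, -3.9, 0, 0, 0, 0, -0.9, -3.9, 0, 0, 0, 0, -0.9, -3.9, 0, 0, 0, 0, -0.9, -3.9, 0, 0, 0, 0, -0.9, -3.9, 0, 0, 0, 0, 0, 0, 0, 0, 0, 0, 0, 0, 0, 0, 0, 0]'

```text
clock: 13.68
position: [0.5289, -0.083, 0.0582]
ee_rot: [-2.456, -1.959, -0.0]
force: [0.4, 0.5, -6.2]
width: 0.302
gripper_force: 39.9
```

```bash
python3 -c "
from h import *
rs()
im=vision.get_image('top'); cv2.imwrite('pics/t4.png',im[:,:,::-1])
im=vision.get_image('side')[:,:,::-1]; cv2.imwrite('pics/s4.png',cv2.resize(im[200:340,270:410],(600,600),interpolation=cv2.INTER_CUBIC))"
```

```text
13.68 [528.9 -83.   58.2] x [0.222 0.975 0.   ] y [ 0.975 -0.222 -0.   ] z [ 0.  0. -1.] F [ 0.4  0.5 -6.2] T [-0.12  0.12 -0.03] w 27.8 39.91709768772125
along from entry 82.1 lateral(knob side +) -0.66  Falong -0.6 Flat 0.2
```

View pics/s4.png

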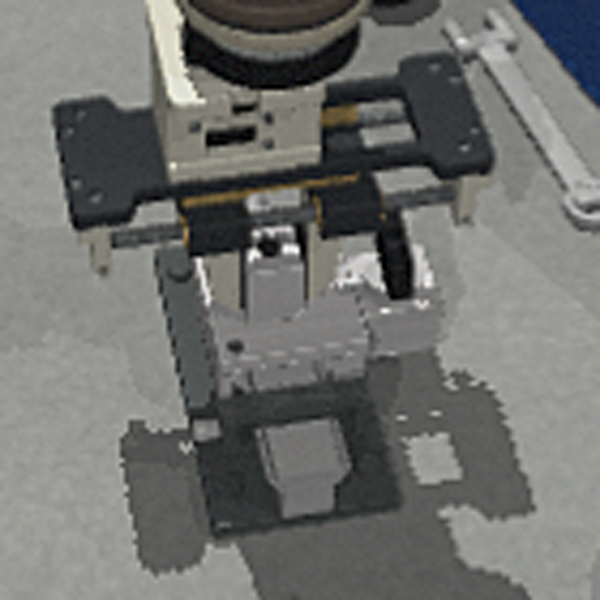

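The carrier rides on the rail, with its lip visible in front of the dark stop at about (290,395) and a remaining gap. I'll creep forward.

>>> carry_out --increments '[-0.5, -2, 0, 0, 0, 0, -0.5, -2, 0, 0, 0, 0, -0.4, -2, 0, 0, 0, 0, -0.5, -2, 0, 0, 0, 0, -0.5, -2, 0, 0, 0, 0, -0.4, -2, 0, 0, 0, 0, 0, 0, 0, 0, 0, 0]'

```text
clock: 14.65
position: [0.5261, -0.0954, 0.0583]
ee_rot: [2.456, 1.959, -0.0]
force: [-0.1, 0.1, -6.3]
width: 0.303
gripper_force: 39.9
```

>>> carry_out --increments '[-0.2, -1, 0, 0, 0, 0, -0.2, -1, 0, 0, 0, 0, -0.2, -1, 0, 0, 0, 0, -0.3, -1, 0, 0, 0, 0, 0, 0, 0, 0, 0, 0]'

```text
clock: 15.28
position: [0.5252, -0.0993, 0.0583]
ee_rot: [2.456, 1.959, -0.0]
force: [-0.7, -1.0, -5.9]
width: 0.305
gripper_force: 39.9
```

```bash
python3 -c "
from h import *
rs()"
```

```text
15.28 [525.2 -99.3  58.3] x [ 0.222  0.975 -0.   ] y [ 0.975 -0.222  0.   ] z [ 0. -0. -1.] F [-0.7 -1.  -5.9] T [-0.05  0.14 -0.03] w 28.1 39.91703510284424
along from entry 98.9 lateral(knob side +) -0.71  Falong 1.1 Flat -0.5
```

>>> carry_out --increments '[-0.2, -1, 0, 0, 0, 0, -0.2, -1, 0, 0, 0, 0, 0, 0, 0, 0, 0, 0]'

```text
clock: 15.65
position: [0.5248, -0.1013, 0.0583]
ee_rot: [2.456, 1.959, 0.0]
force: [-0.6, -0.3, -5.7]
width: 0.302
gripper_force: 39.9
```

>>> carry_out --increments '[-0.2, -1, 0, 0, 0, 0, -0.2, -1, 0, 0, 0, 0, 0, 0, 0, 0, 0, 0]'

```text
clock: 16.02
position: [0.5244, -0.1031, 0.0583]
ee_rot: [2.456, 1.959, 0.0]
force: [0.8, -0.3, -5.6]
width: 0.3
gripper_force: 39.9
```

```bash
python3 -c "
from h import *
rs()"
```

```text
16.02 [ 524.4 -103.1   58.3] x [0.222 0.975 0.   ] y [ 0.975 -0.222  0.   ] z [ 0.  0. -1.] F [ 0.8 -0.3 -5.6] T [-0.03  0.16 -0.02] w 27.6 39.91677403450012
along from entry 102.8 lateral(knob side +) -0.61  Falong 0.1 Flat 0.8
```

>>> carry_out --increments '[-0.2, -1, 0, 0, 0, 0, -0.2, -1, 0, 0, 0, 0, 0, 0, 0, 0, 0, 0]'

```text
clock: 16.4
position: [0.5244, -0.1033, 0.0583]
ee_rot: [-2.454, -1.96, -0.002]
force: [0.5, 7.2, -4.3]
width: 0.302
gripper_force: 39.9
```

>>> carry_out --increments '[-0.2, -1, 0, 0, 0, 0, -0.2, -1, 0, 0, 0, 0, 0, 0, 0, 0, 0, 0]'

```text
clock: 16.77
position: [0.5243, -0.1035, 0.0584]
ee_rot: [-2.451, -1.96, -0.005]
force: [0.6, 12.5, -2.1]
width: 0.303
gripper_force: 39.9
```

```bash
python3 -c "
from h import *
rs()"
```

```text
16.77 [ 524.3 -103.5   58.4] x [0.22  0.976 0.004] y [ 0.976 -0.22  -0.   ] z [ 0.     0.004 -1.   ] F [ 0.6 12.5 -2.1] T [ 2.84 -0.08 -0.28] w 27.8 39.913190603256226
along from entry 103.1 lateral(knob side +) -0.60  Falong -12.3 Flat -2.2
```

Contact is felt at about 12 N, with the nose on the stop. I'll ease off to a light push, release and rise.

>>> carry_out --increments '[0.4, 1.6, 0, 0, 0, 0, 0.3, 1.5, 0, 0, 0, 0, 0, 0, 0, 0, 0, 0]'

```text
clock: 17.15
position: [0.5244, -0.1033, 0.0583]
ee_rot: [-2.455, -1.959, -0.001]
force: [0.9, 6.1, -3.5]
width: 0.301
gripper_force: 39.9
```

>>> carry_out --increments '[0, 0, 0, 0, 0, 0, 0, 0, 0, 0, 0, 0, 0, 0, 0, 0, 0, 0, 0, 0, 0, 0, 0, 0]' --grip 0.6

```text
clock: 17.65
position: [0.5244, -0.1043, 0.0584]
ee_rot: [2.456, 1.958, 0.0]
force: [-0.6, -0.0, -0.5]
width: 0.399
gripper_force: 0.0
```

```bash
python3 -c "
from h import *
rs()"
```

```text
17.65 [ 524.4 -104.3   58.4] x [ 0.222  0.975 -0.   ] y [ 0.975 -0.222  0.   ] z [ 0. -0. -1.] F [-0.6 -0.  -0.5] T [-0.11  0.11  0.  ] w 36.7 0.0
along from entry 104.0 lateral(knob side +) -0.32  Falong 0.2 Flat -0.6
```

>>> carry_out --increments '[0, 0, 10, 0, 0, 0, 0, 0, 35, 0, 0, 0, 0, 0, 40, 0, 0, 0, 0, 0, 40, 0, 0, 0, 0, 0, 35, 0, 0, 0, 0, 0, 0, 0, 0, 0, 0, 0, 0, 0, 0, 0]'

```text
clock: 18.52
position: [0.5239, -0.1039, 0.2181]
ee_rot: [-2.456, -1.959, -0.0]
force: [0.2, 0.5, 0.4]
width: 0.402
gripper_force: 0.0
```

```bash
python3 - <<'E'
from h import *
rs()
c,f=cal("wrist"); im=vision.get_image("wrist"); cv2.imwrite("pics/w5.png",im[:,:,::-1]); np.save("w5.npy",c,allow_pickle=True)
t=np.array([524.4,-103.2]); y=np.array([.975,-.222])
for q,z in [(t,88),(t+62*y,83),(t+62*y,52)]: print(proj(c,f,np.r_[q,z]/1000))
cv2.imwrite("pics/w5c.png",cv2.resize(im[120:300,240:460,::-1],(733,600),interpolation=cv2.INTER_CUBIC))
E
```

```text
18.52 [ 523.9 -103.9  218.1] x [0.222 0.975 0.   ] y [ 0.975 -0.222 -0.   ] z [-0.  0. -1.] F [0.2 0.5 0.4] T [-0.05  0.05 -0.02] w 36.9 0.0
along from entry 103.6 lateral(knob side +) -0.89  Falong -0.6 Flat 0.1
[326.04063829 228.66060917]
[407.72571541 227.05429236]
[400.34483952 218.04636688]
```

View pics/w5c.png

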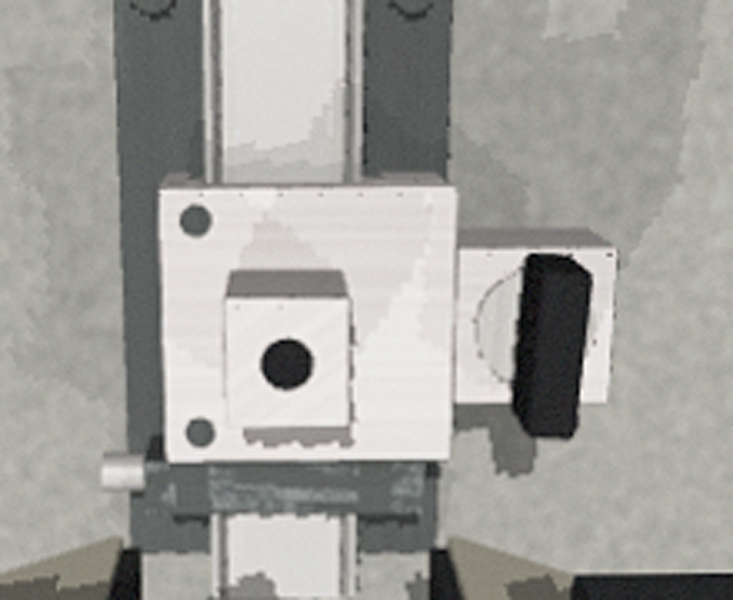

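The nose sits on the stop, with the plate edge at row 460 against the dark bar. The hole lies where predicted, and the bar centre is about (553,346) in the crop, turned about 0.07 rad clockwise. Next I go to the knob.

>>> carry_out --increments '[20, -4, -20, 0, 0, -0.07, 20, -4, -30, 0, 0, 0, 21, -5, -30, 0, 0, 0, 0, 0, -30, 0, 0, 0, 0, 0, -25, 0, 0, 0, 0, 0, -15, 0, 0, 0, 0, 0, -11, 0, 0, 0, 0, 0, 0, 0, 0, 0, 0, 0, 0, 0, 0, 0]'

```text
clock: 19.7
position: [0.5858, -0.1172, 0.058]
ee_rot: [2.522, 1.871, 0.001]
force: [0.7, 0.6, -0.1]
width: 0.403
gripper_force: 0.0
```

```bash
cat >> h.py <<'E'
def kn():
    s=st(); r=R.from_rotvec(s["ee_rot"]).as_matrix(); cx=np.arctan2(-r[1,0],-r[0,0])
    print("bar angle %.3f"%(np.radians(-102.8)-cx),"Tz %.3f"%s["ft_torque"][2],"j7 %.2f"%s["joints"][6])
E
python3 -c "
from h import *
kn()"
```

```text
19.7 [ 585.8 -117.2   58. ] x [0.29  0.957 0.   ] y [ 0.957 -0.29   0.001] z [ 0.001 -0.    -1.   ] F [ 0.7  0.6 -0.1] T [-0.11  0.13  0.02] w 37.1 0.0
bar angle 0.071 Tz 0.019 j7 0.14
```

>>> carry_out --increments '[-0.8, 0.2, 0, 0, 0, 0, 0, 0, 0, 0, 0, 0, 0, 0, 0, 0, 0, 0, 0, 0, 0, 0, 0, 0, 0, 0, 0, 0, 0, 0, 0, 0, 0, 0, 0, 0]' --grip 1.0 --newtons 60

```text
clock: 20.45
position: [0.5848, -0.1169, 0.0574]
ee_rot: [2.523, 1.872, 0.001]
force: [2.4, 0.3, 1.7]
width: 0.126
gripper_force: 59.9
```

```bash
python3 -c "
from h import *
kn()"
```

```text
20.45 [ 584.8 -116.9   57.4] x [0.29  0.957 0.   ] y [ 0.957 -0.29   0.001] z [ 0.001 -0.    -1.   ] F [2.4 0.3 1.7] T [-0.18 -0.04  0.04] w 11.6 59.935975670814514
bar angle 0.071 Tz 0.036 j7 0.14
```

>>> carry_out --increments '[0, 0, 0, 0, 0, -0.05, 0, 0, 0, 0, 0, -0.05, 0, 0, 0, 0, 0, -0.05, 0, 0, 0, 0, 0, -0.05, 0, 0, 0, 0, 0, -0.05, 0, 0, 0, 0, 0, 0]'

```text
clock: 21.2
position: [0.5841, -0.1179, 0.0573]
ee_rot: [2.736, 1.542, -0.002]
force: [-1.3, -4.6, 3.8]
width: 0.128
gripper_force: 59.9
```

```bash
python3 -c "
from h import *
kn()"
```

```text
21.2 [ 584.1 -117.9   57.3] x [ 0.518  0.856 -0.001] y [ 0.856 -0.518  0.   ] z [-0.    -0.001 -1.   ] F [-1.3 -4.6  3.8] T [-1.01  0.55  0.31] w 11.8 59.93328094482422
bar angle 0.321 Tz 0.308 j7 -0.05
```

>>> carry_out --increments '[-0.4, -1.5, 0, 0, 0, -0.04, -0.3, -1.4, 0, 0, 0, -0.04, 0, 0, 0, 0, 0, -0.04, 0, 0, 0, 0, 0, 0]'

```text
clock: 21.7
position: [0.5839, -0.1183, 0.0572]
ee_rot: [-2.823, -1.374, -0.001]
force: [-0.6, 4.7, 6.1]
width: 0.125
gripper_force: 59.9
```

```bash
python3 -c "
from h import *
kn();rs()"
```

```text
21.7 [ 583.9 -118.3   57.2] x [0.617 0.787 0.001] y [ 0.787 -0.617 -0.001] z [-0.     0.001 -1.   ] F [-0.6  4.7  6.1] T [0.87 0.45 0.32] w 11.5 59.93500113487244
bar angle 0.441 Tz 0.324 j7 -0.14
21.7 [ 583.9 -118.3   57.2] x [0.617 0.787 0.001] y [ 0.787 -0.617 -0.001] z [-0.     0.001 -1.   ] F [-0.6  4.7  6.1] T [0.87 0.45 0.32] w 11.5 59.93500113487244
along from entry 104.5 lateral(knob side +) 60.81  Falong -4.5 Flat -1.7
```

>>> carry_out --increments '[0, 0, 1, 0, 0, -0.04, 0, 0, 0.5, 0, 0, -0.04, 0, 0, 0, 0, 0, -0.04, 0, 0, 0, 0, 0, 0]'

```text
clock: 22.2
position: [0.5837, -0.1185, 0.0579]
ee_rot: [-2.902, -1.201, 0.001]
force: [0.9, 5.2, -4.5]
width: 0.126
gripper_force: 59.9
```

```bash
python3 -c "
from h import *
kn();rs()" | grep -v '^2'
```

```text
bar angle 0.562 Tz 0.325 j7 -0.24
along from entry 104.7 lateral(knob side +) 60.57  Falong -5.2 Flat -0.3
```

>>> carry_out --increments '[0, 0, -0.6, 0, 0, -0.04, 0, 0, 0, 0, 0, -0.04, 0, 0, 0, 0, 0, -0.03, 0, 0, 0, 0, 0, 0]'

```text
clock: 22.7
position: [0.5837, -0.1185, 0.0577]
ee_rot: [-2.963, -1.04, 0.0]
force: [1.8, 5.0, -0.1]
width: 0.128
gripper_force: 59.9
```

```bash
python3 -c "
from h import *
kn();rs()" | grep -v '^2'
```

```text
bar angle 0.672 Tz 0.378 j7 -0.32
along from entry 104.7 lateral(knob side +) 60.66  Falong -5.3 Flat 0.7
```

>>> carry_out --increments '[0, 0, 0, 0, 0, -0.03, 0, 0, 0, 0, 0, -0.02, 0, 0, 0, 0, 0, 0]'

```text
clock: 23.08
position: [0.5838, -0.1185, 0.0578]
ee_rot: [-2.988, -0.966, 0.0]
force: [-0.3, 5.0, -1.2]
width: 0.127
gripper_force: 59.9
```

```bash
python3 -c "
from h import *
kn();rs()" | grep -v '^2'
```

```text
bar angle 0.722 Tz 0.381 j7 -0.36
along from entry 104.7 lateral(knob side +) 60.68  Falong -4.8 Flat -1.4
```

>>> carry_out --increments '[0, 0, 0, 0, 0, -0.03, 0, 0, 0, 0, 0, -0.03, 0, 0, 0, 0, 0, 0]'

```text
clock: 23.45
position: [0.5838, -0.1185, 0.0578]
ee_rot: [-3.016, -0.876, 0.0]
force: [1.2, 5.5, -0.9]
width: 0.125
gripper_force: 60.0
```

```bash
python3 -c "
from h import *
kn();rs()" | grep -v '^2'
```

```text
bar angle 0.782 Tz 0.418 j7 -0.41
along from entry 104.7 lateral(knob side +) 60.68  Falong -5.7 Flat -0.0
```

>>> carry_out --increments '[0, 0, 0, 0, 0, -0.03, 0, 0, 0, 0, 0, -0.03, 0, 0, 0, 0, 0, 0]'

```text
clock: 23.82
position: [0.5839, -0.1184, 0.0578]
ee_rot: [-3.041, -0.785, 0.0]
force: [0.4, 6.3, 0.0]
width: 0.128
gripper_force: 60.0
```

```bash
python3 -c "
from h import *
kn();rs()" | grep -v '^2'
```

```text
bar angle 0.842 Tz 0.436 j7 -0.46
along from entry 104.6 lateral(knob side +) 60.76  Falong -6.2 Flat -1.0
```

>>> carry_out --increments '[0, 0, 0, 0, 0, -0.03, 0, 0, 0, 0, 0, -0.03, 0, 0, 0, 0, 0, 0]'

```text
clock: 24.2
position: [0.584, -0.1183, 0.0579]
ee_rot: [-3.063, -0.694, -0.0]
force: [1.5, 6.6, 0.5]
width: 0.128
gripper_force: 60.0
```

```bash
python3 -c "
from h import *
kn();rs()" | grep -v '^2'
```

```text
bar angle 0.902 Tz 0.473 j7 -0.50
along from entry 104.4 lateral(knob side +) 60.89  Falong -6.8 Flat -0.0
```

>>> carry_out --increments '[0, 0, 0, 0, 0, -0.03, 0, 0, 0, 0, 0, -0.02, 0, 0, 0, 0, 0, 0]'

```text
clock: 24.58
position: [0.5841, -0.1181, 0.058]
ee_rot: [-3.079, -0.618, -0.0]
force: [1.2, 7.1, 0.3]
width: 0.125
gripper_force: 60.0
```

```bash
python3 -c "
from h import *
kn();rs()" | grep -v '^2'
```

```text
bar angle 0.951 Tz 0.483 j7 -0.54
along from entry 104.3 lateral(knob side +) 60.95  Falong -7.2 Flat -0.4
```

>>> carry_out --increments '[0, 0, 0, 0, 0, 0.06, 0, 0, 0, 0, 0, 0.06, 0, 0, 0, 0, 0, 0.05, 0, 0, 0, 0, 0, 0]'

```text
clock: 25.08
position: [0.5843, -0.1179, 0.058]
ee_rot: [-3.015, -0.877, -0.002]
force: [1.9, 8.7, -0.0]
width: 0.125
gripper_force: 59.9
```

```bash
python3 -c "
from h import *
kn();rs()" | grep -v '^2'
```

```text
bar angle 0.781 Tz 0.027 j7 -0.41
along from entry 104.0 lateral(knob side +) 61.09  Falong -8.9 Flat -0.1
```

>>> carry_out --increments '[0.2, 0.8, 0, 0, 0, -0.06, 0, 0, 0, 0, 0, -0.06, 0, 0, 0, 0, 0, -0.05, 0, 0, 0, 0, 0, 0]'

```text
clock: 25.58
position: [0.5843, -0.1179, 0.058]
ee_rot: [-3.08, -0.618, -0.0]
force: [1.6, 5.5, 0.8]
width: 0.126
gripper_force: 60.0
```

```bash
python3 -c "
from h import *
kn();rs()" | grep -v '^2'
```

```text
bar angle 0.952 Tz 0.468 j7 -0.54
along from entry 104.0 lateral(knob side +) 61.08  Falong -5.7 Flat 0.4
```

>>> carry_out --increments '[0, 0, 0, 0, 0, -0.03, 0, 0, 0, 0, 0, -0.02, 0, 0, 0, 0, 0, 0]'

```text
clock: 25.95
position: [0.5843, -0.1179, 0.058]
ee_rot: [-3.094, -0.541, -0.0]
force: [1.1, 5.1, 0.5]
width: 0.126
gripper_force: 60.0
```

```bash
python3 -c "
from h import *
kn();rs()" | grep -v '^2'
```

```text
bar angle 1.001 Tz 0.492 j7 -0.58
along from entry 103.9 lateral(knob side +) 61.10  Falong -5.2 Flat -0.1
```

>>> carry_out --increments '[0, 0, 0, 0, 0, 0.06, 0, 0, 0, 0, 0, 0.06, 0, 0, 0, 0, 0, 0.05, 0, 0, 0, 0, 0, 0]'

```text
clock: 26.45
position: [0.5845, -0.1176, 0.058]
ee_rot: [-3.036, -0.802, -0.002]
force: [2.1, 6.5, 0.1]
width: 0.129
gripper_force: 59.9
```

>>> carry_out --increments '[0, 0, 0, 0, 0, -0.06, 0, 0, 0, 0, 0, -0.06, 0, 0, 0, 0, 0, -0.05, 0, 0, 0, 0, 0, 0]'

```text
clock: 26.95
position: [0.5845, -0.1177, 0.058]
ee_rot: [-3.094, -0.541, -0.001]
force: [1.5, 5.6, 1.0]
width: 0.127
gripper_force: 60.0
```

```bash
python3 -c "
from h import *
kn();rs()" | grep -v '^2'
```

```text
bar angle 1.001 Tz 0.468 j7 -0.58
along from entry 103.7 lateral(knob side +) 61.22  Falong -5.8 Flat 0.2
```

>>> carry_out --increments '[0, 0, 0, 0, 0, -0.03, 0, 0, 0, 0, 0, -0.03, 0, 0, 0, 0, 0, 0]'

```text
clock: 27.32
position: [0.5845, -0.1177, 0.0581]
ee_rot: [-3.108, -0.448, -0.001]
force: [1.5, 5.3, 1.2]
width: 0.124
gripper_force: 60.0
```

```bash
python3 -c "
from h import *
kn();rs()" | grep -v '^2'
```

```text
bar angle 1.061 Tz 0.515 j7 -0.63
along from entry 103.7 lateral(knob side +) 61.22  Falong -5.5 Flat 0.3
```

>>> carry_out --increments '[0, 0, 0, 0, 0, 0.06, 0, 0, 0, 0, 0, 0.06, 0, 0, 0, 0, 0, 0.05, 0, 0, 0, 0, 0, 0]'

```text
clock: 27.82
position: [0.5847, -0.1175, 0.0581]
ee_rot: [-3.059, -0.711, -0.002]
force: [2.2, 6.8, 1.0]
width: 0.128
gripper_force: 59.9
```

>>> carry_out --increments '[0, 0, 0, 0, 0, -0.06, 0, 0, 0, 0, 0, -0.06, 0, 0, 0, 0, 0, -0.05, 0, 0, 0, 0, 0, 0]'

```text
clock: 28.32
position: [0.5847, -0.1175, 0.0581]
ee_rot: [-3.108, -0.448, -0.001]
force: [2.1, 6.3, 0.4]
width: 0.125
gripper_force: 60.0
```

```bash
python3 -c "
from h import *
kn();rs()" | grep -v '^2'
```

```text
bar angle 1.061 Tz 0.441 j7 -0.63
along from entry 103.5 lateral(knob side +) 61.36  Falong -6.6 Flat 0.7
```

>>> carry_out --increments '[0, 0, 0, 0, 0, -0.03, 0, 0, 0, 0, 0, -0.03, 0, 0, 0, 0, 0, 0]'

```text
clock: 28.7
position: [0.5847, -0.1175, 0.0581]
ee_rot: [-3.12, -0.355, -0.001]
force: [1.3, 6.2, 1.2]
width: 0.125
gripper_force: 60.0
```

```bash
python3 -c "
from h import *
kn();rs()" | grep -v '^2'
```

```text
bar angle 1.121 Tz 0.529 j7 -0.68
along from entry 103.5 lateral(knob side +) 61.36  Falong -6.3 Flat -0.1
```

>>> carry_out --increments '[0, 0, 0, 0, 0, 0.06, 0, 0, 0, 0, 0, 0.06, 0, 0, 0, 0, 0, 0.05, 0, 0, 0, 0, 0, 0]'

```text
clock: 29.2
position: [0.5848, -0.1173, 0.0582]
ee_rot: [-3.078, -0.619, -0.002]
force: [2.2, 7.6, 0.9]
width: 0.124
gripper_force: 59.9
```

>>> carry_out --increments '[0, 0, 0, 0, 0, -0.06, 0, 0, 0, 0, 0, -0.06, 0, 0, 0, 0, 0, -0.05, 0, 0, 0, 0, 0, 0]'

```text
clock: 29.7
position: [0.5848, -0.1174, 0.0582]
ee_rot: [-3.12, -0.355, -0.001]
force: [1.1, 6.9, 1.3]
width: 0.127
gripper_force: 60.0
```

```bash
python3 -c "
from h import *
kn();rs()" | grep -v '^2'
```

```text
bar angle 1.121 Tz 0.501 j7 -0.68
along from entry 103.4 lateral(knob side +) 61.46  Falong -7.0 Flat -0.4
```

>>> carry_out --increments '[0, 0, 0, 0, 0, -0.03, 0, 0, 0, 0, 0, 0, 0, 0, 0, 0, 0, 0.06, 0, 0, 0, 0, 0, 0.06, 0.2, 1, 0, 0, 0, 0.05, 0.2, 1, 0, 0, 0, 0, 0, 0, 0, 0, 0, 0]'

```text
clock: 30.58
position: [0.585, -0.1169, 0.0583]
ee_rot: [3.089, 0.571, 0.002]
force: [2.1, 3.6, 0.5]
width: 0.128
gripper_force: 59.9
```

```bash
python3 -c "
from h import *
kn();rs()"
```

```text
30.57 [ 585.  -116.9   58.3] x [0.934 0.357 0.001] y [ 0.357 -0.934  0.001] z [ 0.001 -0.    -1.   ] F [2.1 3.6 0.5] T [ 0.7  -0.66  0.11] w 11.8 59.92859065532684
bar angle 0.982 Tz 0.113 j7 -0.57
30.57 [ 585.  -116.9   58.3] x [0.934 0.357 0.001] y [ 0.357 -0.934  0.001] z [ 0.001 -0.    -1.   ] F [2.1 3.6 0.5] T [ 0.7  -0.66  0.11] w 11.8 59.92859065532684
along from entry 102.9 lateral(knob side +) 61.55  Falong -4.0 Flat 1.2
```

>>> carry_out --increments '[-0.1, -0.5, 0, 0, 0, -0.05, 0, 0, 0, 0, 0, -0.05, 0, 0, 0, 0, 0, -0.05, 0, 0, 0, 0, 0, -0.02, 0, 0, 0, 0, 0, 0]'

```text
clock: 31.2
position: [0.585, -0.117, 0.0583]
ee_rot: [3.126, 0.308, 0.001]
force: [3.6, 3.1, 1.3]
width: 0.122
gripper_force: 60.0
```

```bash
python3 -c "
from h import *
kn();rs()" | grep -v ^3
```

```text
bar angle 1.151 Tz 0.513 j7 -0.70
along from entry 103.0 lateral(knob side +) 61.54  Falong -3.9 Flat 2.8
```

>>> carry_out --increments '[0, 0, 0, 0, 0, 0.06, 0, 0, 0, 0, 0, 0.06, 0, 0, 0, 0, 0, 0.05, 0, 0, 0, 0, 0, 0]'

```text
clock: 31.7
position: [0.585, -0.117, 0.0583]
ee_rot: [-3.089, -0.573, -0.002]
force: [2.4, 5.5, 0.5]
width: 0.124
gripper_force: 59.9
```

```bash
python3 -c "
from h import *
kn();rs()" | grep -v ^3
```

```text
bar angle 0.981 Tz 0.047 j7 -0.57
along from entry 102.9 lateral(knob side +) 61.56  Falong -5.9 Flat 1.2
```

>>> carry_out --increments '[0, 0, 0, 0, 0, 0, 0, 0, 0, 0, 0, 0, 0, 0, 0, 0, 0, 0, 0, 0, 0, 0, 0, 0]' --grip 0.65

```text
clock: 32.2
position: [0.5841, -0.1178, 0.0581]
ee_rot: [3.089, 0.572, -0.001]
force: [0.3, 0.3, -0.3]
width: 0.35
gripper_force: 0.0
```

>>> carry_out --increments '[0, 0, 10, 0, 0, 0, 0, 0, 35, 0, 0, 0, 0, 0, 40, 0, 0, 0, 0, 0, 40, 0, 0, 0, -30, 0, 35, 0, 0, 0.12, -30, 0, 0, 0, 0, 0.14, 0, 13, 0, 0, 0, 0.14, 0, 0, 0, 0, 0, 0.14, 0, 0, 0, 0, 0, 0.14, 0, 0, 0, 0, 0, 0.14, 0, 0, 0, 0, 0, 0.14, 0, 0, 0, 0, 0, 0.08, 0, 0, 0, 0, 0, 0]'

```text
clock: 33.83
position: [0.5242, -0.1048, 0.2188]
ee_rot: [2.397, 2.03, 0.001]
force: [0.3, 1.1, -0.4]
width: 0.35
gripper_force: 0.0
```

```bash
python3 - <<'E'
from h import *
kn();rs()
c,f=cal("wrist"); im=vision.get_image("wrist")
t=np.array([524.4,-103.2]); y=np.array([.975,-.222])
for q,z in [(t,88),(t+62*y,83)]: print(proj(c,f,np.r_[q,z]/1000))
cv2.imwrite("pics/w6c.png",cv2.resize(im[120:300,240:460,::-1],(733,600),interpolation=cv2.INTER_CUBIC))
E
```

```text
33.83 [ 524.2 -104.8  218.8] x [0.164 0.986 0.   ] y [ 0.986 -0.164  0.001] z [ 0.001  0.    -1.   ] F [ 0.3  1.1 -0.4] T [-0.12  0.01 -0.02] w 32.2 0.0
bar angle -0.058 Tz -0.024 j7 0.16
33.83 [ 524.2 -104.8  218.8] x [0.164 0.986 0.   ] y [ 0.986 -0.164  0.001] z [ 0.001  0.    -1.   ] F [ 0.3  1.1 -0.4] T [-0.12  0.01 -0.02] w 32.2 0.0
along from entry 104.5 lateral(knob side +) -0.40  Falong -1.1 Flat 0.0
[325.3368231  227.36785962]
[406.51828928 230.40615479]
```

View pics/w6c.png

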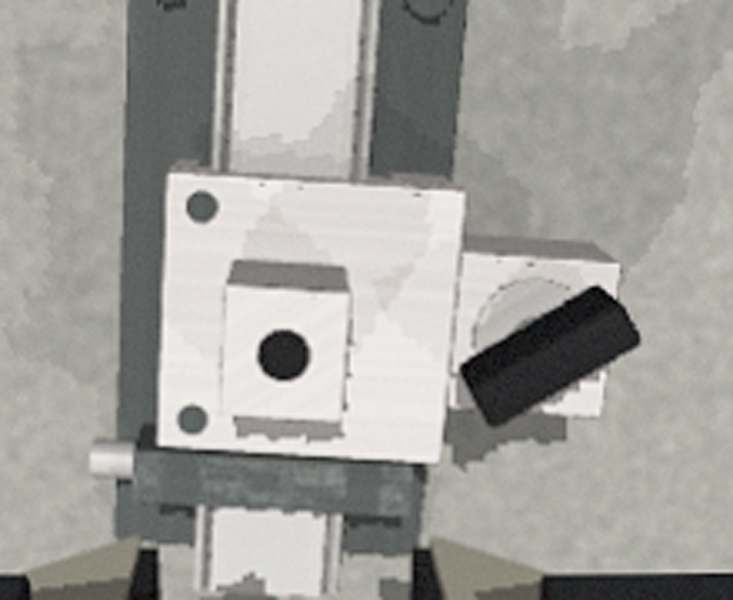

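The bar now sits about 1 rad clockwise and the carrier looks to be at the stop. I'll compare the hole-to-stop distance before and after, in numbers.

```bash
python3 - <<'E'
from h import *
a=cv2.imread("pics/w5c.png").min(2); b=cv2.imread("pics/w6c.png").min(2)
for g,hx,hy,sl in ((a,287,363,0.01),(b,284,355,-.065)):
    m=(g[hy-40:hy+40,hx-40:hx+40]<80).astype(np.uint8); M=cv2.moments(m,True); cx,cy=hx-40+M["m10"]/M["m00"],hy-40+M["m01"]/M["m00"]
    r=np.arange(int(cy)+70,int(cy)+175); 
    prof=np.array([[g[k,int(round(cx+o+sl*(k-cy)))] for o in range(-30,20,2)] for k in r]).mean(1)
    print(round(cx,1),round(cy,1)); print([(round(k-cy,1),int(v)) for k,v in zip(r[::2],prof[::2])])
E
```

```text
286.4 363.8
[(np.float64(69.2), 145), (np.float64(71.2), 145), (np.float64(73.2), 143), (np.float64(75.2), 145), (np.float64(77.2), 153), (np.float64(79.2), 166), (np.float64(81.2), 186), (np.float64(83.2), 205), (np.float64(85.2), 222), (np.float64(87.2), 228), (np.float64(89.2), 232), (np.float64(91.2), 229), (np.float64(93.2), 225), (np.float64(95.2), 185), (np.float64(97.2), 133), (np.float64(99.2), 95), (np.float64(101.2), 80), (np.float64(103.2), 89), (np.float64(105.2), 96), (np.float64(107.2), 96), (np.float64(109.2), 97), (np.float64(111.2), 97), (np.float64(113.2), 96), (np.float64(115.2), 97), (np.float64(117.2), 98), (np.float64(119.2), 99), (np.float64(121.2), 105), (np.float64(123.2), 115), (np.float64(125.2), 127), (np.float64(127.2), 132), (np.float64(129.2), 134), (np.float64(131.2), 133), (np.float64(133.2), 130), (np.float64(135.2), 123), (np.float64(137.2), 116), (np.float64(139.2), 114), (np.float64(141.2), 114), (np.float64(143.2), 113), (np.float64(145.2), 111), (np.float64(147.2), 113), (np.float64(149.2), 128), (np.float64(151.2), 156), (np.float64(153.2), 18
[... 934 characters left out ...]
np.float64(121.1), 103), (np.float64(123.1), 104), (np.float64(125.1), 105), (np.float64(127.1), 105), (np.float64(129.1), 105), (np.float64(131.1), 104), (np.float64(133.1), 104), (np.float64(135.1), 106), (np.float64(137.1), 111), (np.float64(139.1), 115), (np.float64(141.1), 117), (np.float64(143.1), 117), (np.float64(145.1), 116), (np.float64(147.1), 111), (np.float64(149.1), 103), (np.float64(151.1), 107), (np.float64(153.1), 125), (np.float64(155.1), 155), (np.float64(157.1), 188), (np.float64(159.1), 206), (np.float64(161.1), 216), (np.float64(163.1), 215), (np.float64(165.1), 214), (np.float64(167.1), 213), (np.float64(169.1), 214), (np.float64(171.1), 214), (np.float64(173.1), 214)]
```

```bash
python3 - <<'E'
from h import *
d=np.array([-.2208,-.9753])
def gap(c,f,g,hx,hy,sl):
    g=cv2.GaussianBlur(g.min(2).astype(np.float32),(0,0),.5)
    out=[]
    for o in np.arange(-10,6,1.):
        k=np.arange(hy+21,hy+52,.05); v=cv2.remap(g,(hx+o+sl*(k-hy)).astype(np.float32)[None],k.astype(np.float32)[None],cv2.INTER_LINEAR)[0]
        dn=np.where((v[:-1]>=155)&(v[1:]<155)&(k[:-1]>hy+26)&(k[:-1]<hy+33))[0]; up=np.where((v[:-1]<165)&(v[1:]>=165)&(k[:-1]>hy+40))[0]
        if len(dn) and len(up):
            P=[at_z(c,f,(hx+o+sl*(q-hy),q),.052)[:2]*1000 for q in (k[dn[-1]],k[up[0]])]; out.append((P[1]-P[0])@d)
    print(len(out),np.median(out),np.std(out))
c=np.load("w5.npy",allow_pickle=True).item(); f=240/np.tan(np.radians(c["fov_y"]/2))
gap(c,f,cv2.imread("pics/w5.png"),325.7,228.9,.01)
c,f=cal("wrist")
for _ in range(2): im=vision.get_image("wrist"); gap(c,f,im,324.8,226.2,-.065)
cv2.imwrite("pics/w6.png",im[:,:,::-1])
E
```

```text
16 15.048956427315032 0.3969796294156382
16 15.975716292290471 0.3317610561321684
16 15.93134425121234 0.3630659376474157
```

The gap measures about 0.9 mm more than before clamping, because the twist crept it back. I'll close it by pushing the block's back gently with shut fingers while watching the force.

>>> carry_out --increments '[4, 18, 0, 0, 0, -0.058, 4.6, 18, -20, 0, 0, 0, 0, 0, -35, 0, 0, 0, 0, 0, -35, 0, 0, 0, 0, 0, -35, 0, 0, 0, 0, 0, -25, 0, 0, 0, 0, 0, -11, 0, 0, 0, 0, 0, 0, 0, 0, 0, 0, 0, 0, 0, 0, 0]' --grip 1.0

```text
clock: 35.1
position: [0.5336, -0.0686, 0.0581]
ee_rot: [2.453, 1.961, 0.002]
force: [0.6, 0.8, 1.0]
width: 0.002
gripper_force: 0.0
```

>>> carry_out --increments '[-0.4, -1.9, 0, 0, 0, 0, -0.5, -2, 0, 0, 0, 0, -0.4, -1.9, 0, 0, 0, 0, -0.2, -1, 0, 0, 0, 0, 0, 0, 0, 0, 0, 0]'

```text
clock: 35.72
position: [0.5314, -0.0753, 0.0571]
ee_rot: [2.454, 1.961, 0.0]
force: [0.4, 0.1, -0.5]
width: 0.003
gripper_force: 0.0
```

```bash
python3 -c "
from h import *
rs()"
```

```text
35.73 [531.4 -75.3  57.1] x [ 0.22   0.975 -0.   ] y [ 0.975 -0.22   0.   ] z [ 0. -0. -1.] F [ 0.4  0.1 -0.5] T [-0.1   0.07  0.04] w 0.3 0.0
along from entry 74.2 lateral(knob side +) 0.06  Falong -0.2 Flat 0.4
```

Next: creep to contact.

>>> carry_out --increments '[-0.2, -1, 0, 0, 0, 0, -0.2, -1, 0, 0, 0, 0, -0.3, -1, 0, 0, 0, 0, 0, 0, 0, 0, 0, 0]'

```text
clock: 36.22
position: [0.5309, -0.0773, 0.0571]
ee_rot: [-2.453, -1.962, -0.001]
force: [1.5, 5.3, -0.5]
width: 0.003
gripper_force: 2.5
```

>>> carry_out --increments '[-0.2, -1, 0, 0, 0, 0, -0.2, -1, 0, 0, 0, 0, 0, 0, 0, 0, 0, 0]'

```text
clock: 36.6
position: [0.5309, -0.0774, 0.0571]
ee_rot: [-2.45, -1.963, -0.003]
force: [1.8, 10.4, 1.2]
width: 0.002
gripper_force: 5.6
```

>>> carry_out --increments '[-0.2, -1, 0, 0, 0, 0, -0.2, -1, 0, 0, 0, 0, 0, 0, 0, 0, 0, 0]'

```text
clock: 36.98
position: [0.5309, -0.0775, 0.0572]
ee_rot: [-2.447, -1.964, -0.006]
force: [2.3, 16.6, 1.8]
width: 0.004
gripper_force: 8.4
```

```bash
python3 -c "
from h import *
rs()"
```

```text
36.98 [530.9 -77.5  57.2] x [0.216 0.976 0.005] y [ 0.976 -0.216 -0.001] z [ 0.001  0.005 -1.   ] F [ 2.3 16.6  1.8] T [ 3.3  -0.48 -0.17] w 0.4 8.410814702510834
along from entry 76.4 lateral(knob side +) 0.04  Falong -16.7 Flat -1.4
```

>>> carry_out --increments '[-0.2, -0.9, 0, 0, 0, 0, -0.2, -0.7, 0, 0, 0, 0, 0, 0, 0, 0, 0, 0]'

```text
clock: 37.35
position: [0.5308, -0.0777, 0.0572]
ee_rot: [-2.445, -1.965, -0.007]
force: [3.4, 21.4, 1.4]
width: 0.004
gripper_force: 10.7
```

```bash
python3 -c "
from h import *
rs()"
```

```text
37.35 [530.8 -77.7  57.2] x [0.215 0.977 0.006] y [ 0.977 -0.215 -0.001] z [ 0.001  0.006 -1.   ] F [ 3.4 21.4  1.4] T [ 4.2  -0.7  -0.14] w 0.3 10.709732249379158
along from entry 76.5 lateral(knob side +) -0.01  Falong -21.6 Flat -1.4
```

It holds at 21 N, so the clamp is truly firm. I'll back off, slacken the knob partway, push home straight, then retighten with the clamp keeping the carrier straight.

>>> carry_out --increments '[1.7, 7.3, 0, 0, 0, 0, 1.6, 7.3, 0, 0, 0, 0, 0, 0, 25, 0, 0, -0.14, 0, 0, 30, 0, 0, -0.14, 13, -12, 5, 0, 0, -0.14, 13, -12, 0, 0, 0, -0.14, 13, -12, 0, 0, 0, -0.14, 13.4, -11, 0, 0, 0, -0.14, 0, 0, 0, 0, 0, -0.14, 0, 0, 0, 0, 0, 0, 0, 0, 0, 0, 0, 0]' --grip 0.65

```text
clock: 38.72
position: [0.5849, -0.1163, 0.1171]
ee_rot: [3.087, 0.58, -0.001]
force: [0.3, 0.4, 0.1]
width: 0.348
gripper_force: 0.0
```

```bash
python3 -c "
from h import *
kn()"
```

```text
38.73 [ 584.9 -116.3  117.1] x [ 0.932  0.363 -0.001] y [ 0.363 -0.932  0.   ] z [-0. -0. -1.] F [0.3 0.4 0.1] T [-0.05  0.14 -0.04] w 32.0 0.0
bar angle 0.976 Tz -0.036 j7 -0.58
```

>>> carry_out --increments '[0, -0.5, -25, 0, 0, 0, 0, 0, -20, 0, 0, 0, 0, 0, -14, 0, 0, 0, 0, 0, 0, 0, 0, 0, 0, 0, 0, 0, 0, 0]'

```text
clock: 39.35
position: [0.5855, -0.117, 0.0586]
ee_rot: [3.088, 0.576, 0.001]
force: [0.2, -1.0, 0.4]
width: 0.349
gripper_force: 0.0
```

>>> carry_out --increments '[0, 0, 0, 0, 0, 0, 0, 0, 0, 0, 0, 0, 0, 0, 0, 0, 0, 0, 0, 0, 0, 0, 0, 0]' --grip 1.0

```text
clock: 39.85
position: [0.5854, -0.1166, 0.0584]
ee_rot: [-3.088, -0.576, -0.001]
force: [-0.0, 0.7, 2.6]
width: 0.127
gripper_force: 59.9
```

>>> carry_out --increments '[0, 0, 0, 0, 0, 0.07, 0, 0, 0, 0, 0, 0.07, 0, 0, 0, 0, 0, 0.07, 0, 0, 0, 0, 0, 0.05, 0, 0, 0, 0, 0, 0]'

```text
clock: 40.48
position: [0.5854, -0.1163, 0.0581]
ee_rot: [-2.987, -0.971, -0.001]
force: [1.1, 2.8, -0.1]
width: 0.127
gripper_force: 60.1
```

```bash
python3 -c "
from h import *
kn();rs()"|grep -v ^4
```

```text
bar angle 0.719 Tz -0.369 j7 -0.32
along from entry 102.2 lateral(knob side +) 61.81  Falong -3.0 Flat 0.5
```

>>> carry_out --increments '[0, 0, 0, 0, 0, -0.06, 0, 0, 0, 0, 0, -0.06, 0, 0, 0, 0, 0, 0]'

```text
clock: 40.85
position: [0.5853, -0.1168, 0.058]
ee_rot: [3.04, 0.79, -0.0]
force: [1.5, 0.7, -0.0]
width: 0.124
gripper_force: 59.9
```

>>> carry_out --increments '[0, 0, 0, 0, 0, 0, 0, 0, 0, 0, 0, 0, 0, 0, 0, 0, 0, 0]' --grip 0.65

```text
clock: 41.22
position: [0.5851, -0.1169, 0.0582]
ee_rot: [3.041, 0.79, -0.0]
force: [0.7, 0.3, -0.8]
width: 0.338
gripper_force: 0.0
```

>>> carry_out --increments '[0, 0, 25, 0, 0, 0, 0, 0, 33, 0, 0, 0.14, -13, 12, 0, 0, 0, 0.14, -13, 12, 0, 0, 0, 0.14, -13, 12, 0, 0, 0, 0.14, -13.4, 11, 0, 0, 0, 0.14, 0, 0, 0, 0, 0, 0.14, 0, 0, -30, 0, 0, 0, 0, 0, -28, 0, 0, 0, 0, 0, 0, 0, 0, 0, 0, 0, 0, 0, 0, 0]' --grip 1.0

```text
clock: 42.6
position: [0.5332, -0.0701, 0.059]
ee_rot: [2.454, 1.961, 0.001]
force: [-0.4, 0.5, 0.1]
width: 0.004
gripper_force: 0.0
```

```bash
python3 -c "
from h import *
kn();rs()"|grep -v ^4
```

```text
bar angle -0.001 Tz -0.024 j7 0.20
along from entry 68.7 lateral(knob side +) 0.69  Falong -0.4 Flat -0.5
```

>>> carry_out --increments '[-0.6, -2.0, 0, 0, 0, 0, -0.6, -2, 0, 0, 0, 0, -0.5, -2, -1, 0, 0, 0, -0.2, -1, 0, 0, 0, 0, -0.2, -1, 0, 0, 0, 0, -0.2, -1, 0, 0, 0, 0, 0, 0, 0, 0, 0, 0]'

```text
clock: 43.48
position: [0.5307, -0.0779, 0.0572]
ee_rot: [-2.453, -1.962, -0.001]
force: [-0.4, 5.5, 2.8]
width: 0.008
gripper_force: 2.4
```

>>> carry_out --increments '[-0.2, -1, 0, 0, 0, 0, -0.2, -1, 0, 0, 0, 0, 0, 0, 0, 0, 0, 0]'

```text
clock: 43.85
position: [0.5305, -0.0784, 0.0572]
ee_rot: [-2.451, -1.963, -0.003]
force: [1.4, 10.3, 2.9]
width: 0.005
gripper_force: 4.9
```

```bash
python3 -c "
from h import *
rs()"|grep -v ^4
```

```text
along from entry 77.3 lateral(knob side +) -0.11  Falong -10.3 Flat -1.0
```

>>> carry_out --increments '[-0.2, -1, 0, 0, 0, 0, -0.1, -0.5, 0, 0, 0, 0, 0, 0, 0, 0, 0, 0]'

```text
clock: 44.22
position: [0.5305, -0.0784, 0.0572]
ee_rot: [-2.448, -1.964, -0.004]
force: [1.4, 14.0, 4.6]
width: 0.004
gripper_force: 7.2
```

```bash
python3 -c "
from h import *
rs()"|grep -v ^4
```

```text
along from entry 77.3 lateral(knob side +) -0.14  Falong -14.0 Flat -1.8
```

>>> carry_out --increments '[1.3, 5.9, 0, 0, 0, 0, 1.3, 5.8, 0, 0, 0, 0, 0, 0, 25, 0, 0, -0.14, 0, 0, 34, 0, 0, -0.14, 13, -12, 0, 0, 0, -0.14, 13, -12, 0, 0, 0, -0.14, 13, -12, 0, 0, 0, -0.14, 13.4, -10.8, 0, 0, 0, -0.14, 0, 0, -25, 0, 0, 0, 0, 0, -20, 0, 0, 0, 0, 0, -14, 0, 0, 0, 0, 0, 0, 0, 0, 0, 0, 0, 0, 0, 0, 0]' --grip 0.65

```text
clock: 45.85
position: [0.5851, -0.1175, 0.0577]
ee_rot: [3.04, 0.79, 0.001]
force: [-0.3, 0.1, -0.5]
width: 0.348
gripper_force: 0.0
```

>>> carry_out --increments '[0, 0, 0, 0, 0, 0, 0, 0, 0, 0, 0, 0, 0, 0, 0, 0, 0, 0, 0, 0, 0, 0, 0, 0]' --grip 1.0

```text
clock: 46.35
position: [0.5851, -0.1174, 0.0574]
ee_rot: [3.04, 0.79, 0.001]
force: [-0.3, 0.2, 3.0]
width: 0.129
gripper_force: 60.0
```

```bash
python3 -c "
from h import *
kn();rs()"|grep -v ^4
```

```text
bar angle 0.839 Tz -0.012 j7 -0.40
along from entry 103.3 lateral(knob side +) 61.74  Falong -0.2 Flat -0.3
```

>>> carry_out --increments '[-0.2, -1, 0.4, 0, 0, -0.06, 0, 0, 0, 0, 0, -0.06, 0, 0, 0, 0, 0, -0.06, 0, 0, 0, 0, 0, -0.05, 0, 0, 0, 0, 0, 0]'

```text
clock: 46.98
position: [0.585, -0.1176, 0.0576]
ee_rot: [-3.11, -0.439, -0.0]
force: [1.0, 2.4, 1.6]
width: 0.128
gripper_force: 60.1
```

```bash
python3 -c "
from h import *
kn();rs()"|grep -v ^4
```

```text
bar angle 1.067 Tz 0.426 j7 -0.58
along from entry 103.6 lateral(knob side +) 61.66  Falong -2.6 Flat 0.5
```

>>> carry_out --increments '[0, 0, 0, 0, 0, -0.03, 0, 0, 0, 0, 0, -0.03, 0, 0, 0, 0, 0, -0.03, 0, 0, 0, 0, 0, 0]'

```text
clock: 47.48
position: [0.5849, -0.1177, 0.0576]
ee_rot: [-3.127, -0.296, -0.001]
force: [2.3, 5.7, 3.0]
width: 0.124
gripper_force: 60.1
```

```bash
python3 -c "
from h import *
kn();rs()"|grep -v ^4
```

```text
bar angle 1.159 Tz 0.515 j7 -0.66
along from entry 103.7 lateral(knob side +) 61.66  Falong -6.0 Flat 1.0
```

>>> carry_out --increments '[0, 0, 0, 0, 0, 0.06, 0, 0, 0, 0, 0, 0.06, 0, 0, 0, 0, 0, 0.05, 0, 0, 0, 0, 0, 0]'

```text
clock: 47.98
position: [0.585, -0.1177, 0.0577]
ee_rot: [-3.09, -0.561, -0.001]
force: [2.9, 6.3, 2.9]
width: 0.126
gripper_force: 60.0
```

>>> carry_out --increments '[0, 0, 0, 0, 0, -0.06, 0, 0, 0, 0, 0, -0.06, 0, 0, 0, 0, 0, -0.05, 0, 0, 0, 0, 0, 0]'

```text
clock: 48.48
position: [0.585, -0.1177, 0.0576]
ee_rot: [-3.127, -0.296, -0.001]
force: [2.9, 6.0, 4.0]
width: 0.126
gripper_force: 60.1
```

```bash
python3 -c "
from h import *
kn();rs()"|grep -v ^4
```

```text
bar angle 1.159 Tz 0.488 j7 -0.66
along from entry 103.6 lateral(knob side +) 61.69  Falong -6.5 Flat 1.5
```

>>> carry_out --increments '[0, 0, 0, 0, 0, -0.04, 0, 0, 0, 0, 0, 0, 0, 0, 0, 0, 0, 0.06, 0, 0, 0, 0, 0, 0.06, 0, 0, 0, 0, 0, 0.05, 0, 0, 0, 0, 0, 0]'

```text
clock: 49.22
position: [0.585, -0.1177, 0.0577]
ee_rot: [-3.101, -0.499, -0.001]
force: [2.0, 5.8, 3.9]
width: 0.123
gripper_force: 60.0
```

>>> carry_out --increments '[0, 0, 0, 0, 0, -0.06, 0, 0, 0, 0, 0, -0.06, 0, 0, 0, 0, 0, -0.05, 0, 0, 0, 0, 0, 0]'

```text
clock: 49.72
position: [0.585, -0.1176, 0.0577]
ee_rot: [-3.132, -0.233, -0.001]
force: [1.5, 5.7, 4.0]
width: 0.124
gripper_force: 60.1
```

```bash
python3 -c "
from h import *
kn();rs()"|grep -v ^4
```

```text
bar angle 1.199 Tz 0.576 j7 -0.69
along from entry 103.6 lateral(knob side +) 61.69  Falong -5.9 Flat 0.2
```

>>> carry_out --increments '[0, 0, 0, 0, 0, 0.06, 0, 0, 0, 0, 0, 0.06, 0.2, 1, 0, 0, 0, 0.06, 0.1, 0.5, 0, 0, 0, 0, 0, 0, 0, 0, 0, 0]'

```text
clock: 50.35
position: [0.585, -0.1175, 0.0577]
ee_rot: [3.099, 0.511, 0.001]
force: [1.5, 0.9, 3.1]
width: 0.127
gripper_force: 60.0
```

>>> carry_out --increments '[0, 0, 0, 0, 0, 0, 0, 0, 0, 0, 0, 0, 0, 0, 0, 0, 0, 0, 0, 0, 0, 0, 0, 0]' --grip 0.65

```text
clock: 50.85
position: [0.5847, -0.1169, 0.0574]
ee_rot: [3.099, 0.514, -0.001]
force: [0.2, 0.2, -0.7]
width: 0.348
gripper_force: 0.0
```

>>> carry_out --increments '[0, 0, 10, 0, 0, 0, 0, 0, 35, 0, 0, 0.12, 0, 0, 40, 0, 0, 0.13, 0, 0, 40, 0, 0, 0.13, -30, 6, 35, 0, 0, 0.13, -31, 8, 0, 0, 0, 0.13, 0, 0, 0, 0, 0, 0.13, 0, 0, 0, 0, 0, 0.13, 0, 0, 0, 0, 0, 0.12, 0, 0, 0, 0, 0, 0, 0, 0, 0, 0, 0, 0]'

```text
clock: 52.22
position: [0.5239, -0.103, 0.2178]
ee_rot: [2.457, 1.958, 0.0]
force: [-0.3, 0.3, -0.4]
width: 0.35
gripper_force: 0.0
```

```bash
python3 - <<'E'
from h import *
kn();rs()
d=np.array([-.2208,-.9753]); c,f=cal("wrist"); im=vision.get_image("wrist"); g0=im.min(2)
cv2.imwrite("pics/w7.png",im[:,:,::-1])
x0,y0=310,212; m=(g0[y0:245,x0:342]<80).astype(np.uint8); M=cv2.moments(m,True); hx,hy=x0+M["m10"]/M["m00"],y0+M["m01"]/M["m00"]; print("hole",hx,hy)
r=R.from_rotvec(readout.observe()["ee_rot"]).as_matrix(); sl=np.radians(-102.8)-np.arctan2(-r[1,0],-r[0,0])
g=cv2.GaussianBlur(g0.astype(np.float32),(0,0),.5); out=[]
for o in np.arange(-10,6,1.):
    k=np.arange(hy+21,hy+52,.05); v=cv2.remap(g,(hx+o+sl*(k-hy)).astype(np.float32)[None],k.astype(np.float32)[None],cv2.INTER_LINEAR)[0]
    dn=np.where((v[:-1]>=155)&(v[1:]<155)&(k[:-1]>hy+26)&(k[:-1]<hy+33))[0]; up=np.where((v[:-1]<165)&(v[1:]>=165)&(k[:-1]>hy+40))[0]
    if len(dn) and len(up):
        P=[at_z(c,f,(hx+o+sl*(q-hy),q),.052)[:2]*1000 for q in (k[dn[-1]],k[up[0]])]; out.append((P[1]-P[0])@d)
print(len(out),np.median(out),np.std(out))
E
```

```text
52.23 [ 523.9 -103.   217.8] x [0.223 0.975 0.   ] y [ 0.975 -0.223  0.   ] z [ 0. -0. -1.] F [-0.3  0.3 -0.4] T [-0.08  0.04  0.02] w 32.2 0.0
bar angle 0.002 Tz 0.016 j7 0.13
52.23 [ 523.9 -103.   217.8] x [0.223 0.975 0.   ] y [ 0.975 -0.223  0.   ] z [ 0. -0. -1.] F [-0.3  0.3 -0.4] T [-0.08  0.04  0.02] w 32.2 0.0
along from entry 102.8 lateral(knob side +) -1.12  Falong -0.3 Flat -0.4
hole 326.0526315789474 229.91812865497076
16 14.922886385606557 0.41837106880897384
```

The gap reads 14.9, against 15.05 when touching, so the carrier is home and clamped. Handing in.

```bash
python3 -c "
from cell import arm
print(arm.sign_off())"
```

```text
the job is handed in; nothing more can be done
None
```

The larger carrier is on the rail with its nose against the stop and its clamp knob tightened, and the job was handed in at about 52 s. The last torque felt after easing off puts the clamp at roughly 45–50 N, over the 35 N aim but under the 65 N limit. After the first tightening the carrier sat about 0.9 mm off the stop, so I slackened the knob, pushed it home at no more than about 14 N, and retightened. Before slackening, I pushed the clamped carrier at up to 21.6 N; it did not move.

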